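# Check weight from its pocket to the scale

### The job

We are checking the bench scale. Take the steel check weight with the wide, flat-topped round knob by its knob, draw it straight out of its tight pocket in the sloping wooden rack, and set it down gently, standing upright, in the middle of the scale's weighing platform. Leave the other two weights in their pockets and do not disturb the things standing around.

Things in the scene. Friction and masses are not known exactly. Their poses are not given: they have to be found in the camera images.
- disc_weight_knob (a point): Centre of the knob of the weight to be moved: a steel knob 30 mm across and 18 mm high, round, upright-sided, flat-topped. The point is on the weight's axis, 71 mm above its underside; z runs along that axis, out through the knob. In the pocket only stem and knob stand out, leaning 25 degrees: the knob's centre is 25 mm out from the sloping face.
- ball_weight_knob (a point): Centre of the ball knob (24 mm across) of a second weight, to be left in its pocket; same body, stem and axes as the first.
- bar_weight_knob (a point): Point in the bar knob (12 x 34 x 14 mm, a crossbar) of a third weight, to be left in its pocket; same body, stem and axes as the first; point 71 mm above its underside, on its axis.
- weight_rack: Wooden rack, fixed: base 116 x 270 x 10 mm, on it a block with a face sloping 25 degrees, about 96 mm high at the back. Three round pockets 80 mm apart along its y axis, 48.5 mm across, 46 mm deep, square to the face: their axes lean 25 degrees from vertical, upper end towards the rack's own -x. Origin: middle of the underside; x to the back, z up.
- platform_middle (a point): Middle of the top face of the scale's flat weighing platform (190 mm along x, 133 mm along y), 48 mm above the bench; the platform gives about 1 mm under load. The scale (210 x 270 mm, fixed) has its keys and display beyond the platform's +y side; z up.
- scale: The bench scale as a whole (cream plastic, light platform on one half); origin in the middle of its underside, axes as for the platform.
- disc_weight: The weight to be moved: steel, round body 46 mm across and 44 mm high, on it a 12 mm stem and the knob; 80 mm high in all, about 0.5 kg. It starts in any one of the rack's three pockets. Origin: middle of its underside; z along its axis towards the knob.
- jar: Small bystander jar, 40 mm across, 105 mm high, upright; origin at the middle of its underside. Not to be disturbed.
- measure: Bystander tape measure, 67 x 79 x 33 mm; origin at the middle of its underside. Not to be disturbed.
- cup: Bystander clear plastic cup, 78 mm across, 68 mm high; origin at the middle of its underside. Not to be disturbed.

How it is judged:
By the outcome, as a careful person would: the job done as asked, in the order asked, and still so for the second after the job is handed in, with the robot touching nothing.
It also fails if it takes over 51 s, if anything falls off the work surface, if the arm or the gripper's body presses on something with over 40 N, if the wrist force passes 120 N, or if a joint passes its speed limit or range.

### The arm

A 7-joint arm with a two-finger parallel gripper is mounted at the origin on a cart in front of the work surface, level with it; the furniture and walls round the work are solid. World frame = base frame: x ahead of the robot, y to its left, z up, the work surface at z = 0. Lengths are in m, angles in rad, forces in N, time in s.
With the tool pointing down it reaches from about 0.35 to 0.9 m from the base axis. Payload 8.1 kg.
Tool frame: the origin (TCP) lies midway between the tips of the shut fingers; the grasp point (between the pads) lies 19 mm behind it (arm.hold_point_z is the distance from the TCP to the grasp point, in m); z points along the fingers, y is the direction in which the jaws open and shut (so a half turn about z gives the same grasp; the last joint's range is limited). The gripper opens to 92 mm and grips with 3 to 60 N. Pads are 19 mm wide; open, the fingers measure 130 mm over their backs; the gripper's body (75 mm by 190 mm) begins 47 mm behind the grasp point.
Start: joints at [1.212, 0.434, 0.025, 1.573, -0.012, 1.134, -0.075], TCP at [0.158, -0.605, 0.227] pointing down, gripper open.
Joint ranges: [-2.62, 2.62], [-0.44, 2.09], [-1.27, 1.32], [0.08, 2.57], [-1.32, 4.46], [0.12, 2], [-2.74, 2.74]. Speed limits (rad/s): [2.22, 2.22, 3.01, 3.01, 3.14, 3.14, 3.14].

### API

Orientations are given as a rotation vector (axis times angle).
In Python, from cell import arm gives the robot as it stands.
- The arm moves only by the shell command python3 -m pendant 'ROWS' [FORCE]. ROWS is JSON, a list of rows, each a list of 3 entries, a list of its own where there are three numbers: the shift along the tool's x, y, z in m, then the turn, a rotation vector about the tool's x, y, z in degrees, then the finger opening in m, from 0 to 0.0918. A call has 1 to 10 rows; each row shifts and turns the commanded pose from where the row before left it, along the tool's axes as they then stand; what a row does not reach is not made up. A row lasts 1/8 s, in which the tool goes at most 62.5 mm and 10.7 degrees, less where a joint would pass 70% of its speed; a pose out of reach is approached as far as the arm can. A call with a gripper value outside its range is refused whole. The fingers move at their own pace and stop on an object; FORCE is the grip in N (left out, the last holds). Time passes only in rows, so rows that do not move let the fingers close. It gives the time, the measured TCP pose, the force and the opening at its end, in the units of the state.
- arm.observe(): the state, without advancing time (a new reading comes with each control period).
- arm.get_image(name): name is "side" or "top" or "wrist"; returns (picture, depth): 480x640x3 uint8, red, green, blue; 480x640 float32, m along the optical axis (not along the pixel's ray), 0 where there is no reading.
- arm.camera_params(name): a dict with "fovy" (degrees; the focal length in pixels is half the picture's height over the tangent of half this angle, whatever the lens; pixels are square), "cx", "cy" (the principal point, pixels), "k1" (the pictures are not rectified: a ray, as slopes to the right and down, at radius r is drawn at 1 + k1 r^2 times it, then the intrinsics apply), "rvec" (rotation vector, rad) and "tvec" (3), from world to camera coordinates, as OpenCV has them; the wrist camera has in their place "mount" (4x4, takes a point from camera to tool coordinates, whose origin is the TCP and whose axes are the flange's). Camera axes: x right, y down, z forward; pixel columns grow to the right and rows downward; lengths in m; the calibration is good to about 2 mm. A picture is of the moment at which its call begins: read the wrist's pose just before it. camera_params takes no time and is no camera call.
- arm.sign_off(): hands the job in, once; it reports no verdict.
Trained networks look in the newest picture that a camera, given by its name, has taken for a name from the list of things; names that differ only in an ending like _2 or _b are one class to them, and where a whole thing is asked for, a point or a joint stands for the part that bears it (a point fixed in the world has none). Each returns a list of dicts, best first, with "conf" (0 to 1); they miss things now and then, are a little off and sometimes report something else, mostly with a low value. They report only what shows in the picture. A call takes as long as a camera call.
- arm.look_for(camera, label): "rect" ([centre column, centre row, width, height] in pixels, round what is visible of it).
- arm.masks_of(camera, label): "pixels" (480x640 bool, what is visible of it) and "rect" ([centre column, centre row, width, height] in pixels, round what is visible of it).
The state is a dict: "clock": time; "joints": joint angles; "dq": joint speeds; "joint_efforts": joint torques, N m; "position": TCP position; "ee_rot": TCP orientation; "force": force on the tool from outside, world axes, zero at the start; "ft_torque": the same for the moment, N m; "width": opening from 0.0 (shut) to 1.0 (fully open).
Only numpy, scipy, OpenCV 4.12 (cv2) and the standard library are available. Lean on these libraries where they do the work, as an engineer would, in place of code of your own. Each camera call takes 0.05 s, during which the arm holds its last target.

## Working session

There is one attempt and no reset: what is moved stays moved. The work goes in short steps, Python scripts to look and compute and a shell command to move; the robot and the scene stay as the last step left them, time stands still between calls to the robot, and variables do not carry over. Pictures are saved under pics/ and viewed, and the job is handed in when it is done.

```bash
ls; mkdir -p pics
cat > h.py <<'E'
import numpy as np, cv2
from scipy.spatial.transform import Rotation as R
from cell import arm
def save(name,fn):
    im,d=arm.get_image(name); cv2.imwrite('pics/'+fn,im[:,:,::-1]); return im,d
def f_of(p): return 240/np.tan(np.radians(p['fovy'])/2)
def cam_pose(name,st=None):
    p=arm.camera_params(name)
    if 'mount' in p:
        st=st or arm.observe()
        T=np.eye(4);T[:3,:3]=R.from_rotvec(st['ee_rot']).as_matrix();T[:3,3]=st['position']
        return p,T@np.array(p['mount'])
    W=np.eye(4);W[:3,:3]=R.from_rotvec(p['rvec']).as_matrix();W[:3,3]=p['tvec']
    return p,np.linalg.inv(W)
def slopes(p,uv):
    uv=np.atleast_2d(uv).astype(float);f=f_of(p)
    K=np.array([[f,0,p['cx']],[0,f,p['cy']],[0,0,1]])
    return cv2.undistortPoints(uv[:,None],K,np.array([p['k1'],0,0,0,0.]))[:,0]
def rays(p,T,uv):
    s=slopes(p,uv);d=np.c_[s,np.ones(len(s))]@T[:3,:3].T
    return T[:3,3],d
def pts(p,T,uv,z):
    o,d=rays(p,T,uv);return o+d*np.atleast_1d(z)[:,None]
def proj(p,T,X):
    X=np.atleast_2d(X);c=(X-T[:3,3])@T[:3,:3];s=c[:,:2]/c[:,2:];r=(s**2).sum(1,keepdims=True)
    s=s*(1+p['k1']*r);return s*f_of(p)+[p['cx'],p['cy']]
E
python3 - <<'E'
from h import *
print(arm.observe())
for n in['side','top','wrist']:
    print(n,arm.camera_params(n)); save(n,n+'0.png')
    for l in ['disc_weight_knob','disc_weight','ball_weight_knob','bar_weight_knob','weight_rack','scale','jar','measure','cup']:
        print(l,[(np.round(x['rect']).tolist(),round(x['conf'],2)) for x in arm.look_for(n,l)[:3]])
E
```

```text
pics
{'clock': 0.0, 'joints': array([ 1.21240448,  0.43521092,  0.02499634,  1.57407053, -0.0115953 ,
        1.13401159, -0.0750753 ]), 'dq': array([ 0.00063049,  0.00035885, -0.00105462, -0.00054628, -0.00017917,
       -0.00109698,  0.00047125]), 'joint_efforts': array([ 3.78420882e-04, -6.67867184e+01,  9.84503813e-01, -3.14473701e+01,
       -6.08124468e-02,  4.27377212e-02,  1.89409498e-04]), 'position': array([ 0.15793588, -0.60419723,  0.22596303]), 'ee_rot': array([-3.11444348e+00, -4.00409427e-01,  5.51375192e-04]), 'force': array([ 0.66460856, -0.43310826, -0.56376587]), 'ft_torque': array([ 0.06824778,  0.01926807, -0.0382553 ]), 'width': 1.000724919762472}
side {'fovy': 52.76221661276095, 'cx': 316.61086926424804, 'cy': 240.58638703752422, 'k1': -0.036707622248492396, 'rvec': array([ 0.73866464, -2.50596679,  1.26500521]), 'tvec': array([0.40749386, 0.27631345, 1.09944439])}
disc_weight_knob [([261.0, 234.0, 18.0, 16.0], 0.46)]
disc_weight [([261.0, 233.0, 16.0, 23.0], 0.64), ([410.0, 223.0, 30.0, 31.0], 0.35), ([346.0, 301.0, 35.0, 27.0], 0.31)]
ball_weight_knob [([282.
[... 880 characters left out ...]
122.0, 104.0], 0.86)]
jar [([485.0, 253.0, 33.0, 29.0], 0.65)]
measure []
cup [([465.0, 331.0, 44.0, 32.0], 0.9)]
wrist {'fovy': 68.46855805390881, 'cx': 314.0693092298629, 'cy': 238.58485504261313, 'k1': -0.07155725226193478, 'mount': array([[ 4.53887120e-04, -9.61556059e-01, -2.74608338e-01,
         7.38111324e-02],
       [ 9.99999893e-01,  4.60815304e-04,  3.92825789e-05,
         3.03079526e-04],
       [ 8.87713232e-05, -2.74608327e-01,  9.61556165e-01,
        -1.58075181e-01],
       [ 0.00000000e+00,  0.00000000e+00,  0.00000000e+00,
         1.00000000e+00]])}
disc_weight_knob []
disc_weight []
ball_weight_knob []
bar_weight_knob []
weight_rack []
scale []
jar []
measure []
cup []
```

View pics/side0.png

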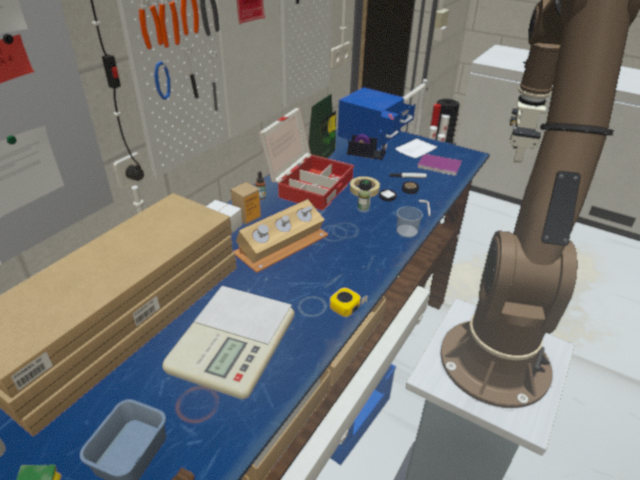

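View pics/top0.png

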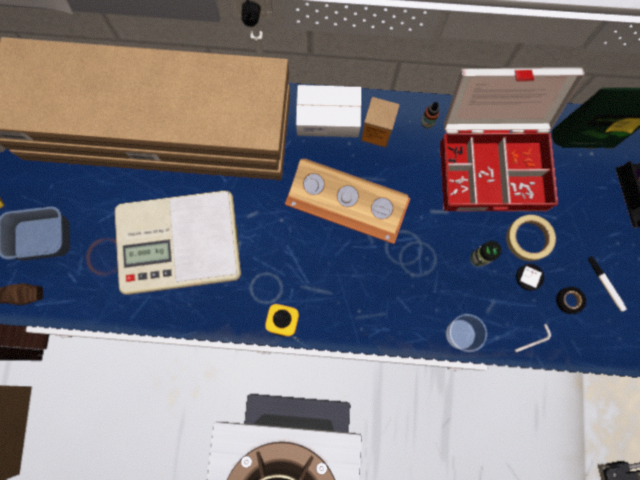

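Run:
```python
from h import *
a=cv2.imread('pics/top0.png')[140:270,250:450];b=cv2.imread('pics/side0.png')[190:290,220:350]
a=cv2.resize(a,(800,520),interpolation=3)
cv2.imwrite('pics/topz.png',a);cv2.imwrite('pics/sidez.png',cv2.resize(b,(780,600),interpolation=3))
```

```text
(no output)
```

View pics/topz.png

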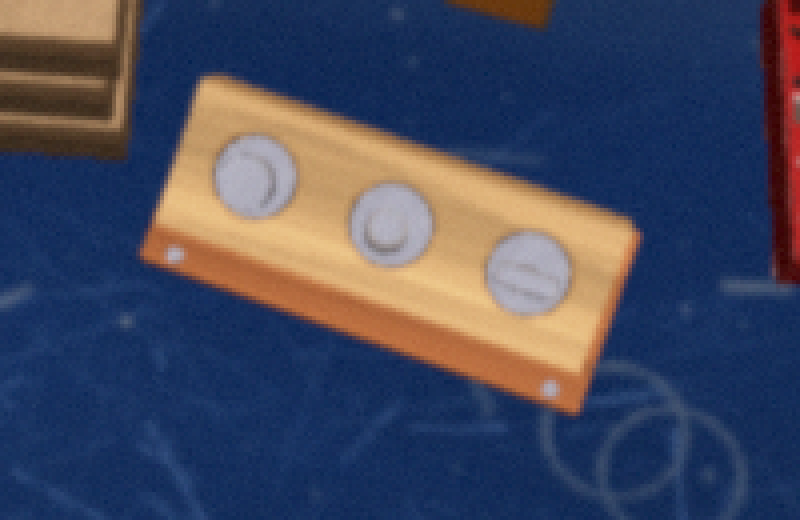

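View pics/sidez.png

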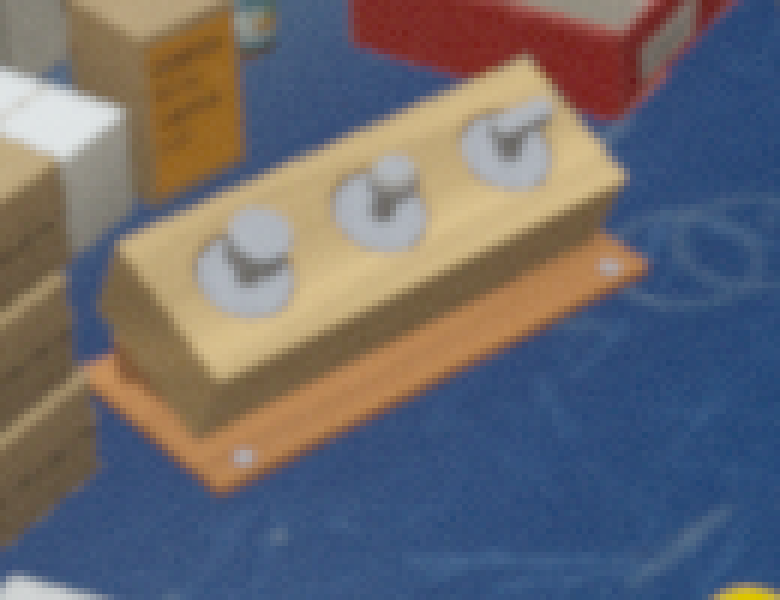

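The top view shows the disc knob at about (312,185), in the rack's left pocket next to the box stack. The ball knob is in the middle pocket and the bar knob in the right one. The platform is the right half of the scale, around (205,237). In the side view the disc's knob top is at about (264,230). Next I'll measure.

```bash
cat > m.py <<'E'
from h import *
def tri(obs):
    A=np.zeros((3,3));b=np.zeros(3)
    for o,d in obs:
        d=d/np.linalg.norm(d);P=np.eye(3)-np.outer(d,d);A+=P;b+=P@o
    x=np.linalg.solve(A,b);res=[np.linalg.norm((np.eye(3)-np.outer(d,d)/(d@d))@(x-o)) for o,d in obs]
    return x,res
E
python3 - <<'E'
from m import *
P={n:cam_pose(n) for n in('top','side')}
def r(n,uv):
    o,d=rays(*P[n],uv);return o,d[0]
z=lambda u,v:(250+u/4,140+v/4)
s=lambda u,v:(220+u/6,190+v/6)
for nm,a,b in [('disctop',z(247,182),s(262,238)),('ball',z(385,228),s(393,175)),('screwL',z(175,255),s(244,457)),('screwR',z(550,388),s(609,267)),
  ('baseFL',z(143,258),s(219,490)),('baseFR',z(580,412),s(645,267))]:
    x,res=tri([r('top',a),r('side',b)]);print(nm,x.round(4),np.round(res,4))
D={n:arm.get_image(n) for n in P}
for n in P:
    im,d=D[n]
    m=arm.masks_of(n,'weight_rack')
    print(n,[(x['conf'],x['pixels'].sum()) for x in m])
    mm=m[0]['pixels']&(d>0)
    v,u=np.nonzero(mm);X=pts(*P[n],np.c_[u,v],d[v,u])
    # ransac plane
    best=0;rng=np.random.default_rng(0)
    for _ in range(500):
        t=X[rng.choice(len(X),3,False)];nn=np.cross(t[1]-t[0],t[2]-t[0]);l=np.linalg.norm(nn)
        if l<1e-6: continue
        nn/=l;k=abs((X-t[0])@nn)<.0025
        if k.sum()>best:best=k.sum();K=k
    c=X[K].mean(0);nn=np.linalg.svd(X[K]-c)[2][2];nn*=np.sign(nn[2])
    print('face',c.round(4),nn.round(4),'tilt',np.degrees(np.arccos(nn[2])).round(2),'az',np.degrees(np.arctan2(nn[1],nn[0])).round(2),best,len(X))
    for nmm in ['scale','jar','cup','measure']:
        m=arm.masks_of(n,nmm)
        if not m: print(nmm,'none');continue
        mm=m[0]['pixels']&(d>0);v,u=np.nonzero(mm);X=pts(*P[n],np.c_[u,v],d[v,u])
        print(n,nmm,round(m[0]['conf'],2),'min',np.percentile(X,3,0).round(3),'max',np.percentile(X,97,0).round(3))
    np.save(f'pics/{n}_d.npy',d)
# heights map of boxes
im,d=D['top'];v,u=np.mgrid[0:480:20,0:640:40];X=pts(*P['top'],np.c_[u.ravel(),v.ravel()],d[v,u].ravel())
for (a,b) in [(280,150),(280,100),(283,165),(200,150),(330,110),(380,120),(285,60),(330,90),(365,135)]:
    print((a,b),pts(*P['top'],[(a,b)],d[b,a]).round(3))
E
```

```text
disctop [ 0.6645 -0.0125  0.1006] [0.0003 0.0003]
ball [ 0.6452 -0.0888  0.0996] [0.0004 0.0004]
screwL [0.6485 0.0291 0.0064] [0.0009 0.0009]
screwR [ 0.587  -0.1932  0.0059] [0.0009 0.0009]
baseFL [0.6477 0.0484 0.    ] [0.0017 0.0017]
baseFR [ 0.5763 -0.2119 -0.0012] [0.0013 0.0013]
top [(0.65, np.int64(4568))]
face [ 0.654  -0.0923  0.079 ] [-0.3967  0.1102  0.9113] tilt 24.31 az 164.48 2222 4549
top scale 0.83 min [0.427 0.152 0.031] max [0.631 0.405 0.05 ]
top jar 0.55 min [ 0.534 -0.417  0.009] max [ 0.571 -0.381  0.109]
top cup 0.57 min [ 0.351 -0.4    0.001] max [ 0.414 -0.331  0.07 ]
top measure 0.61 min [ 0.614 -0.187  0.068] max [ 0.65  -0.15   0.109]
side [(0.86, np.int64(3084))]
face [ 0.6555 -0.075   0.0767] [-0.415   0.1217  0.9017] tilt 25.62 az 163.65 1009 3075
side scale 0.7 min [0.42  0.169 0.022] max [0.622 0.423 0.049]
side jar 0.85 min [ 0.535 -0.423  0.001] max [ 0.571 -0.376  0.106]
side cup 0.67 min [ 0.346 -0.399  0.005] max [ 0.413 -0.325  0.067]
side measure 0.76 min [ 0.342 -0.003  0.003] max [0.404 0.068 0.035]
(280, 150) [[0.725 0.06  0.139]]
(280, 100) [[0.823 0.067 0.173]]
(283, 165) [[ 0.743  0.063 -0.   ]]
(200, 150) [[0.711 0.23  0.138]]
(330, 110) [[ 0.864 -0.038  0.059]]
(380, 120) [[ 0.825 -0.151  0.109]]
(285, 60) [[0.915 0.065 0.173]]
(330, 90) [[ 0.911 -0.034  0.066]]
(365, 135) [[ 0.818 -0.124  0.039]]
```

Run:
```python
import cv2
a=cv2.imread('pics/top0.png')[180:305,105:250];b=cv2.imread('pics/side0.png')[275:405,155:305]
cv2.imwrite('pics/topsc.png',cv2.resize(a,None,fx=4,fy=4,interpolation=3));cv2.imwrite('pics/sidesc.png',cv2.resize(b,None,fx=4,fy=4,interpolation=3))
```

```text
(no output)
```

View pics/topsc.png

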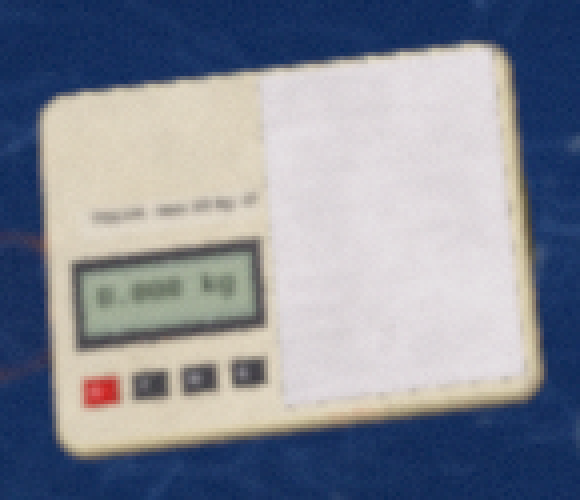

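View pics/sidesc.png

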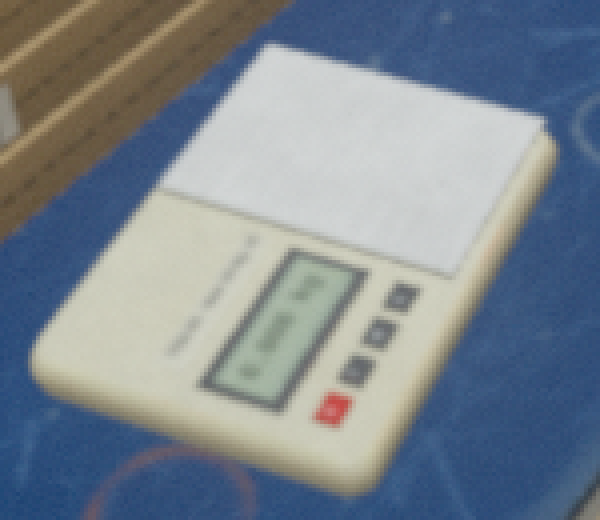

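```bash
cat >> m.py <<'E'
def Rt(x,z):
    x=np.array(x,float);z=np.array(z,float);z/=np.linalg.norm(z);x-=z*(x@z);x/=np.linalg.norm(x)
    return np.c_[x,np.cross(z,x),z]
def plan(p,Rm,n,st=None):
    st=st or arm.observe()
    p0=np.array(st['position']);R0=R.from_rotvec(st['ee_rot'])
    rel=R0.inv()*R.from_matrix(Rm);rv=rel.as_rotvec()
    tr=R0.inv().apply(np.array(p)-p0)
    S=sum(R.from_rotvec(rv*i/n).as_matrix() for i in range(n));t=np.linalg.solve(S,tr)
    print('n',n,'mm',(1e3*t).round(1),'deg',np.degrees(rv/n).round(2),'|t|',np.linalg.norm(t)*1e3,'|deg|',np.degrees(np.linalg.norm(rv/n)))
YAW=np.radians(-15.4)
RX=np.array([np.cos(YAW),np.sin(YAW),0]);RY=np.array([-np.sin(YAW),np.cos(YAW),0])
AX=-np.sin(np.radians(25))*RX+np.cos(np.radians(25))*np.array([0,0,1])
RG=Rt(RY,-AX)
E
python3 - <<'E'
from m import *
P={n:cam_pose(n) for n in('top','side')}
def r(n,uv):
    o,d=rays(*P[n],uv);return o,d[0]
z=lambda u,v:(105+u/4,180+v/4); s=lambda u,v:(155+u/4,275+v/4)
C=[tri([r('top',z(*a)),r('side',s(*b))]) for a,b in [((261,85),(160,188)),((493,48),(268,43)),((525,375),(545,120)),((287,406),(453,273))]]
for c in C: print(c[0].round(4),np.round(c[1],4))
c=np.array([x[0] for x in C]);print('mid',c.mean(0))
e=(c[0]+c[1]-c[2]-c[3])/2;w=(c[0]+c[3]-c[1]-c[2])/2;print(np.linalg.norm(e),np.linalg.norm(w),'yaw',np.degrees(np.arctan2(e[1],e[0])),np.degrees(np.arctan2(-w[0],w[1])))
k=np.array([.6645,-.0125,.1006])-.009*AX;print('knob',k)
tcp=k+AX*(-.019+.11);print('pre',tcp)
plan(tcp,RG,14)
st=arm.observe(); up=np.array(st['position'])
E
```

```text
[0.6227 0.3075 0.0406] [0.0025 0.0025]
[0.654  0.1781 0.0421] [0.0015 0.0015]
[0.4679 0.1384 0.042 ] [0.0008 0.0008]
[0.4406 0.2666 0.0424] [0.0014 0.0014]
mid [0.54628239 0.22266451 0.04174833]
0.18848057879971158 0.13209482254724284 yaw 12.341455783064406 12.829739085670017
knob [ 0.668167   -0.01351006  0.09244323]
pre [ 0.63108957 -0.00329723  0.17491724]
n 14 mm [ 56.1 -10.3   3.9] deg [-1.62  0.93 -4.21] |t| 57.134284441048045 |deg| 4.607115838400793
```

```bash
python3 -m pendant '[[[0.056,-0.0103,0.0],[-1.6,0.9,-4.2],0.06],[[0.056,-0.0103,0.0],[-1.6,0.9,-4.2],0.06],[[0.056,-0.0103,0.0],[-1.6,0.9,-4.2],0.06],[[0.056,-0.0103,0.0],[-1.6,0.9,-4.2],0.06],[[0.056,-0.0103,0.0],[-1.6,0.9,-4.2],0.06],[[0.056,-0.0103,0.0],[-1.6,0.9,-4.2],0.06],[[0.056,-0.0103,0.0],[-1.6,0.9,-4.2],0.06],[[0.056,-0.0103,0.0],[-1.6,0.9,-4.2],0.06]]'
python3 - <<'E'
from m import *
print(arm.observe()['joints'].round(2),arm.observe()['clock'])
plan([ 0.63108957, -0.00329723,  0.17491724],RG,6)
E
```

```text
clock: 3.1
position: [0.5039, -0.3154, 0.2345]
ee_rot: [2.67, 1.205, 0.224]
force: [0.7, -0.1, -0.2]
width: 0.655
[ 0.67  0.26 -0.26  1.86  0.12  0.79 -0.36] 3.1
n 6 mm [ 55.6 -11.5   8.8] deg [-1.65  0.96 -4.2 ] |t| 57.43229604639384 |deg| 4.611095791570113
```

```bash
python3 -m pendant '[[[0.0556,-0.0115,0.0088],[-1.65,0.95,-4.2],0.06],[[0.0556,-0.0115,0.0088],[-1.65,0.95,-4.2],0.06],[[0.0556,-0.0115,0.0088],[-1.65,0.95,-4.2],0.06],[[0.0556,-0.0115,0.0088],[-1.65,0.95,-4.2],0.06],[[0.0556,-0.0115,0.0088],[-1.65,0.95,-4.2],0.06],[[0.0556,-0.0115,0.0088],[-1.65,0.95,-4.2],0.06],[[0,0,0],[0,0,0],0.06]]'
python3 - <<'E'
from m import *
st=arm.observe();print(st['joints'].round(2),st['clock'])
plan([ 0.63108957, -0.00329723,  0.17491724],RG,1,st)
im,d=save('wrist','w1.png');p,T=cam_pose('wrist',st)
for l in ['disc_weight_knob','disc_weight']:
    for x in arm.look_for('wrist',l)[:3]: print(l,np.round(x['rect'],1),x['conf'])
for k in (.6682,-.0135,.0924),: print('pred',proj(p,T,k))
print('pred top',proj(p,T,np.array([.6645,-.0125,.1006])))
np.save('pics/w1d.npy',d);np.save('pics/w1T.npy',T)
E
```

```text
clock: 3.98
position: [0.6306, 0.0021, 0.174]
ee_rot: [2.2, 1.689, 0.374]
force: [-0.3, -0.1, -0.7]
width: 0.656
[ 0.02  0.32 -0.28  2.    0.61  0.51 -0.97] 3.975
n 1 mm [-5.   2.1 -0.1] deg [-0.13 -0.25  0.38] |t| 5.4589824650308545 |deg| 0.47470756728138896
disc_weight_knob [318.5 242.6  56.   67. ] 0.77
disc_weight [320.8 241.3  58.2  64.2] 0.63
pred [[317.16161895 248.95892655]]
pred top [[317.23316997 252.758162  ]]
```

View pics/w1.png

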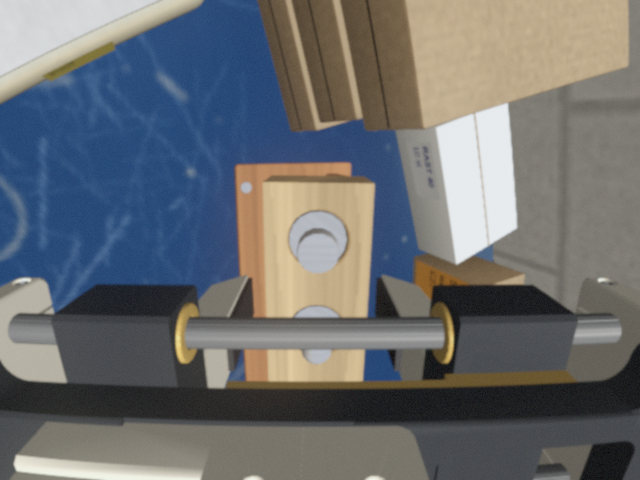

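Run:
```python
from m import *
a=cv2.imread('pics/w1.png')[150:290,225:385]
cv2.imwrite('pics/w1z.png',cv2.resize(a,None,fx=4.2,fy=4.2,interpolation=2))
d=np.load('pics/w1d.npy');T=np.load('pics/w1T.npy');p=arm.camera_params('wrist')
v,u=np.mgrid[238:268,300:340];X=pts(p,T,np.c_[u.ravel(),v.ravel()],d[v,u].ravel())
h=(X-[.668,-.0135,.0924])@AX
k=(h>.004)&(h<.02);print(k.sum(),X[k].mean(0),'h',np.percentile(h[k],[10,50,90]))
kk=k.reshape(v.shape);print('pix centroid',u[kk].mean(),v[kk].mean(), u[kk].min(),u[kk].max(),v[kk].min(),v[kk].max())
v,u=np.mgrid[200:280:2,266:372:2];X=pts(p,T,np.c_[u.ravel(),v.ravel()],d[v,u].ravel());h=(X-[.668,-.0135,.0924])@AX;k=abs(h+.025)<.006
c=X[k].mean(0);n=np.linalg.svd(X[k]-c)[2][2];n*=np.sign(n[2]);print('face',n,AX,'h',np.median(h[k]))
```

```text
1116 [ 0.6623509  -0.00839739  0.1094291 ] h [0.017497   0.01843879 0.01928722]
pix centroid 318.6281362007168 252.2293906810036 300 339 238 267
face [-0.4129341   0.11908297  0.90294223] [-0.40744432  0.11222886  0.90630779] h -0.021683651003405174
```

View pics/w1z.png

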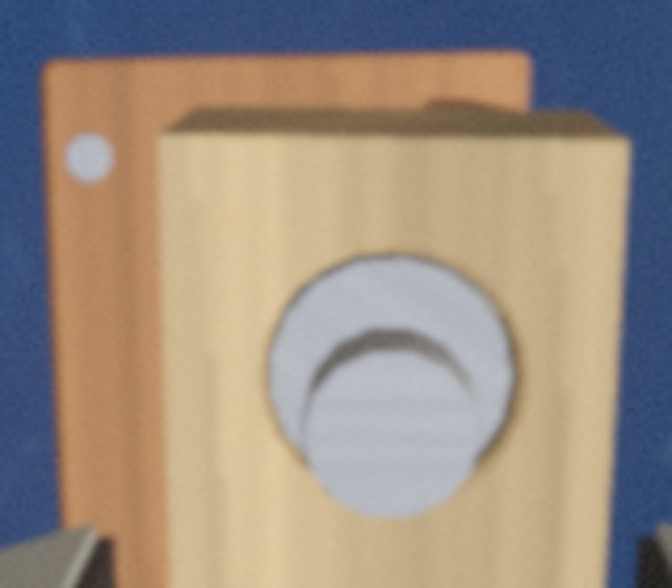

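Run:
```python
from m import *
T=np.load('pics/w1T.npy');d=np.load('pics/w1d.npy');p=arm.camera_params('wrist')
k=np.array([.6645,-.0125,.1006])
print('pred depth of top',((k-T[:3,3])@T[:3,:3])[2], 'sensor',np.median(d[245:260,310:328]),'face sensor',np.median(d[205:280,270:290]))
P={n:cam_pose(n) for n in('top','side')};P['wrist']=(p,T)
def r(n,uv):
    o,dd=rays(*P[n],uv);return o,dd[0]
o=dict(top=(250+247/4,140+182/4),side=(220+262/6,190+238/6),wrist=(318.1,252.9))
for c in [('top','side'),('top','wrist'),('side','wrist'),('top','side','wrist')]:
    x,res=tri([r(n,o[n]) for n in c]);print(c,x.round(4),np.round(res,4))
for n in ('top','side'):
    dd=np.load(f'pics/{n}_d.npy');u,v=map(round,o[n]);print(n,pts(*P[n],[o[n]],np.median(dd[v-1:v+2,u-1:u+2])))
```

```text
pred depth of top 0.2525889497338894 sensor 0.24234462 face sensor 0.27626112
('top', 'side') [ 0.6645 -0.0125  0.1006] [0.0003 0.0003]
('top', 'wrist') [ 0.6645 -0.0126  0.1012] [0.0004 0.0004]
('side', 'wrist') [ 0.6654 -0.0131  0.1   ] [0. 0.]
('top', 'side', 'wrist') [ 0.6647 -0.0126  0.1007] [0.0005 0.0002 0.0004]
top [[ 0.66135859 -0.01287111  0.10936474]]
side [[ 0.65916425 -0.0055293   0.10695431]]
```

```bash
python3 -m pendant '[[[-0.005,0.027,0],[0,-0.2,0.4],0.06],[[0,0.025,0],[0,0,0],0.06],[[0,0,0],[0,0,0],0.06]]'
python3 - <<'E'
from m import *
st=arm.observe();im,d=save('wrist','w2.png');p,T=cam_pose('wrist',st);np.save('pics/w2T.npy',T);np.save('pics/w2d.npy',d)
uv=proj(p,T,[.6645,-.0125,.1006])[0];print(uv)
u,v=uv.astype(int);a=cv2.imread('pics/w2.png');
print(proj(p,T,[.6645-.007*.407,-.0125+.007*.112,.1006+.007*.906])); u0,v0=u-80,v-70;print(u0,v0)
cv2.imwrite('pics/w2z.png',cv2.resize(a[v0:v0+140,u0:u0+160],None,fx=4.2,fy=4.2,interpolation=2))
E
```

```text
clock: 4.5
position: [0.6761, -0.0259, 0.1981]
ee_rot: [2.215, 1.66, 0.369]
force: [-1.3, -0.2, -0.4]
width: 0.65
[236.54247972 232.59966885]
[[234.42165552 235.29152342]]
156 162
```

View pics/w2z.png

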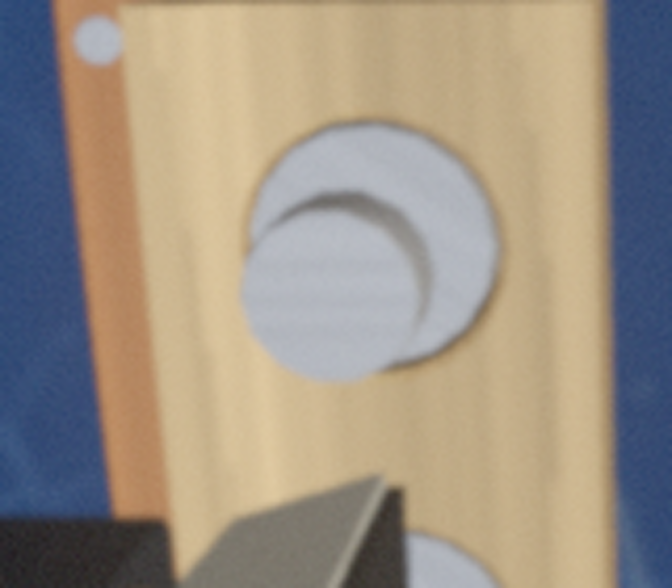

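Run:
```python
from m import *
p=arm.camera_params('wrist')
T1,T2=np.load('pics/w1T.npy'),np.load('pics/w2T.npy')
def refine(fn,u,v):
    a=cv2.imread(f'pics/{fn}.png');g=cv2.cvtColor(a,cv2.COLOR_BGR2GRAY)
    return g
def r(T,uv):
    o,dd=rays(p,T,uv);return o,dd[0]
x,res=tri([r(T1,(318.1,252.9)),r(T2,(234.8,232.2))]);print('knobtop',x.round(4),np.round(res,4))
# pocket circle: w1 (391,376)->, w2 (374,243)
z1=lambda a,b:(225+a/4.2,150+b/4.2);z2=lambda a,b:(156+a/4.2,162+b/4.2)
for n,a,b in [('screw',(89,158),(98,41)),('body top',(391.5,376),(374,243)),('faceTL',(160,138),(122,8)),('faceTR',(630,140),(606,5))]:
    x,res=tri([r(T1,z1(*a)),r(T2,z2(*b))]);print(n,x.round(4),np.round(res,4),'h rel',(x-np.array([.668,-.0135,.0924]))@AX)
for i,T,(u,v) in ((1,T1,(318,253)),(2,T2,(235,232))):
    d=np.load(f'pics/w{i}d.npy');print(np.median(d[v-6:v+7,u-6:u+7]),pts(p,T,[(u,v)],np.median(d[v-6:v+7,u-6:u+7])))
```

```text
knobtop [ 0.6626 -0.0096  0.1075] [0. 0.]
screw [0.6479 0.0307 0.012 ] [0. 0.] h rel -0.05971339321336347
body top [ 0.6772 -0.0135  0.0762] [0.0003 0.0003] h rel -0.018444679794502757
faceTL [0.6516 0.0395 0.0597] [0.0001 0.0001] h rel -0.016987303726676693
faceTR [0.7306 0.0162 0.0868] [0.0004 0.0004] h rel -0.027225898053078294
0.24256925 [[ 0.66175694 -0.00869486  0.10946782]]
0.23845746 [[ 0.66244669 -0.00879666  0.10975829]]
```

Run:
```python
from m import *
k=np.array([.6662,-.0103,.0998]);plan(k+AX*.025,RG,2)
```

```text
n 2 mm [  5.8 -26.1  29. ] deg [-0.03  0.19 -0.38] |t| 39.4280488053645 |deg| 0.42005780836482204
```

```bash
python3 -m pendant '[[[0.0058,-0.0261,0.01],[0,0.2,-0.4],0.06],[[0.0058,-0.0261,0.048],[0,0.2,-0.4],0.06],[[0,0,0],[0,0,0],0.06],[[0,0,0],[0,0,0],0.06]]'
python3 - <<'E'
from m import *
st=arm.observe();im,d=save('wrist','w3.png');p,T=cam_pose('wrist',st);np.save('pics/w3T.npy',T)
k=np.array([.6662,-.0103,.0998]);print(st['joints'].round(2));plan(k+AX*.025,RG,1,st)
uv=proj(p,T,k+.009*AX)[0];print('pred top',uv)
th=np.linspace(0,2*np.pi,40);c=proj(p,T,k+.009*AX+.015*(np.outer(np.cos(th),RG[:,0])+np.outer(np.sin(th),RG[:,1])))
a=cv2.imread('pics/w3.png');
u,v=uv.astype(int);u0,v0=u-100,max(v-90,0);z=cv2.resize(a[v0:v0+150,u0:u0+200],None,fx=4,fy=4,interpolation=2)
cv2.polylines(z,[((c-[u0,v0]+.5)*4-.5).astype(int)],True,(0,0,255),1);cv2.imwrite('pics/w3z.png',z);print(u0,v0)
uu=int(uv[0]);vv=int(uv[1]);dm=np.median(d[vv-4:vv+5,uu-4:uu+5]);X=pts(p,T,[uv],dm)[0];print('depth',dm,X,'h',(X-k)@AX)
E
```

```text
clock: 5.05
position: [0.6562, -0.0055, 0.1235]
ee_rot: [2.201, 1.685, 0.373]
force: [0.7, -1.1, 0.9]
width: 0.652
[-0.02  0.42 -0.2   2.    0.71  0.41 -1.07]
n 1 mm [-2.  -0.1  1.1] deg [-0.04 -0.11  0.25] |t| 2.2796059820823524 |deg| 0.2700760713293393
pred top [313.97811808 284.60234192]
213 194
depth 0.18722339 [ 0.66196786 -0.00827798  0.10969463] h 0.010918872397775232
```

View pics/w3z.png

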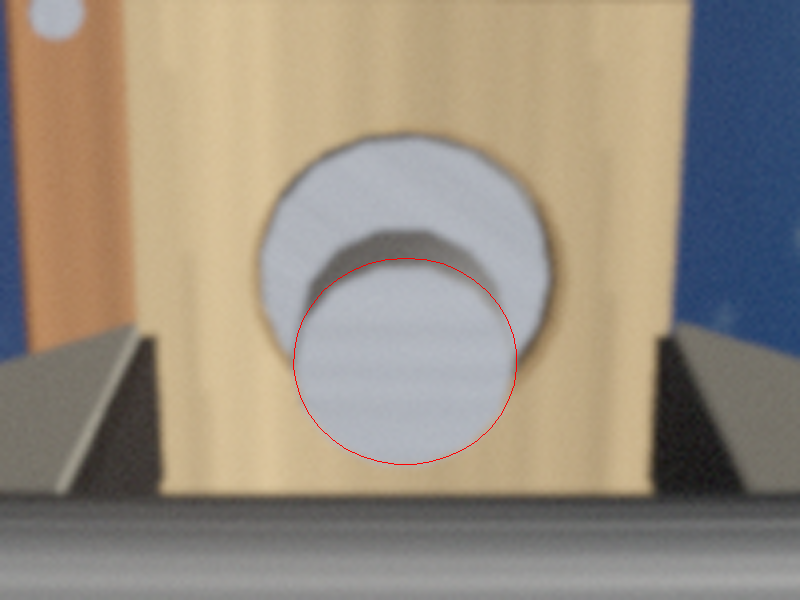

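The overlay of the estimated knob top matches the picture to within 1 px, centred at about (314,285), and it sits between the two fingers. I'll correct by 2 mm, descend and grip.

```bash
python3 -m pendant '[[[-0.0021,0,0.01],[0,-0.1,0.2],0.06],[[0,0,0.014],[0,0,0],0.06],[[0,0,0.012],[0,0,0],0.06],[[0,0,0.0075],[0,0,0],0.06],[[0,0,0],[0,0,0],0.06],[[0,0,0],[0,0,0],0.06]]'
python3 - <<'E'
from m import *
st=arm.observe();k=np.array([.6662,-.0103,.0998]);plan(k-AX*.019,RG,1,st)
im,d=save('wrist','w4.png')
E
```

```text
clock: 5.85
position: [0.673, -0.0118, 0.0828]
ee_rot: [2.204, 1.681, 0.371]
force: [0.1, -1.5, 0.1]
width: 0.652
n 1 mm [-0.4  0.9  0.6] deg [-0.08 -0.03  0.07] |t| 1.1603414510717072 |deg| 0.11206137299776947
```

View pics/w4.png

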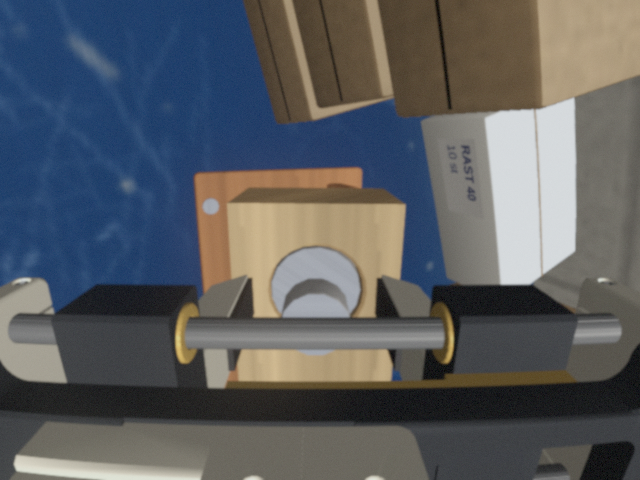

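```bash
python3 -m pendant '[[[0,0.0006,0],[0,0,0],0.04],[[0,0,0],[0,0,0],0.034],[[0,0,0],[0,0,0],0.03],[[0,0,0],[0,0,0],0.024],[[0,0,0],[0,0,0],0.02],[[0,0,0],[0,0,0],0.02],[[0,0,0],[0,0,0],0.02]]' 40
python3 - <<'E'
from m import *
st=arm.observe();print(st['force'],st['ft_torque'],st['width'],st['width']*91.8)
E
```

```text
clock: 6.78
position: [0.6735, -0.0121, 0.0831]
ee_rot: [2.204, 1.681, 0.372]
force: [-1.1, 1.1, 2.5]
width: 0.315
[-1.11988808  1.0672834   2.51715439] [ 0.03052737  0.42700286 -0.03767278] 0.31450712475104126 28.871754052145587
```

```bash
python3 -m pendant '[[[0,0,-0.003],[0,0,0],0.02],[[0,0,-0.005],[0,0,0],0.02],[[0,0,-0.005],[0,0,0],0.02],[[0,0,-0.005],[0,0,0],0.02]]' 45
python3 - <<'E'
from m import *
st=arm.observe();print(st['force'],st['ft_torque'],st['width']*91.8,RG.T@st['force']);plan(np.array([.6735,-.0121,.0831])+AX*.018,RG,1,st)
E
```

```text
clock: 7.28
position: [0.6658, -0.01, 0.0995]
ee_rot: [2.204, 1.681, 0.371]
force: [-0.4, 0.9, -5.6]
width: 0.312
[-0.3670928   0.94499598 -5.63122171] [0.20582175 0.82911395 0.0460645 ] 28.599506439218583 [ 0.81358254 -2.92804822  4.84799438]
n 1 mm [0.  0.3 0.2] deg [-0.1  -0.02  0.07] |t| 0.40896572682935767 |deg| 0.12418726932321855
```

Moving freely, with low lateral force. Continue out.

```bash
python3 -m pendant '[[[0,0,-0.006],[0,0,0],0.02],[[0,0,-0.006],[0,0,0],0.02],[[0,0,-0.006],[0,0,0],0.02],[[0,0,-0.006],[0,0,0],0.02],[[0,0,-0.008],[0,0,0],0.02],[[0,0,-0.012],[0,0,0],0.02],[[0,0,-0.02],[0,0,0],0.02],[[0,0,-0.02],[0,0,0],0.02],[[0,0,-0.02],[0,0,0],0.02],[[0,0,0],[0,0,0],0.02]]'
python3 - <<'E'
from m import *
st=arm.observe();print(st['force'],st['ft_torque'],st['width']*91.8)
save('wrist','w5.png');save('side','s5.png')
E
```

```text
clock: 8.52
position: [0.6244, 0.002, 0.1961]
ee_rot: [2.202, 1.68, 0.376]
force: [0.2, -0.2, -5.1]
width: 0.31
[ 0.17567444 -0.16543652 -5.12786607] [2.38334618e-01 8.50835984e-01 3.11470747e-04] 28.487973316333424
```

View pics/w5.png

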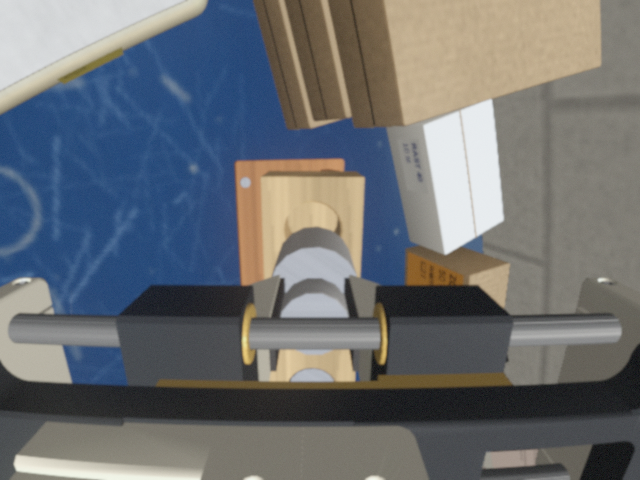

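View pics/s5.png

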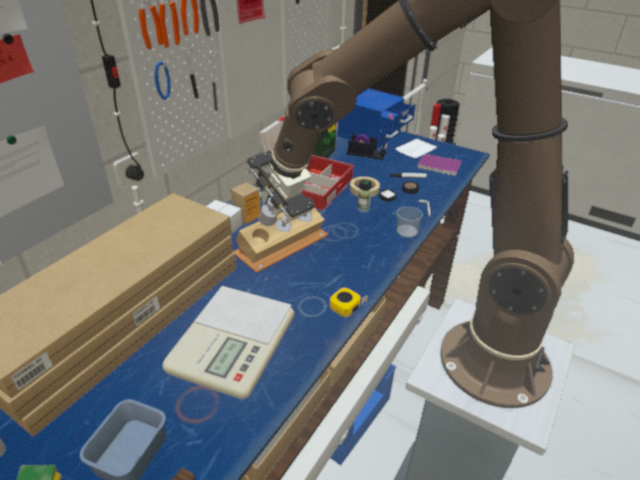

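Run:
```python
from m import *
a=np.radians(100);plan([.546,.223,.215],Rt([np.cos(a),np.sin(a),0],[0,0,-1]),6)
plan([.546,.223,.215],Rt([np.cos(a),np.sin(a),0],[0,0,-1]),9)
```

```text
n 6 mm [ 35.9 -14.7  -8.1] deg [ 4.09  0.92 -4.16] |t| 39.63170996390776 |deg| 5.9041768957685905
n 9 mm [24.1 -9.6 -5.2] deg [ 2.73  0.61 -2.77] |t| 26.424332363179815 |deg| 3.9361179305123932
```

```bash
python3 -m pendant '[[[0.0241,-0.0096,-0.0052],[2.73,0.61,-2.77],0.02],[[0.0241,-0.0096,-0.0052],[2.73,0.61,-2.77],0.02],[[0.0241,-0.0096,-0.0052],[2.73,0.61,-2.77],0.02],[[0.0241,-0.0096,-0.0052],[2.73,0.61,-2.77],0.02],[[0.0241,-0.0096,-0.0052],[2.73,0.61,-2.77],0.02],[[0.0241,-0.0096,-0.0052],[2.73,0.61,-2.77],0.02],[[0.0241,-0.0096,-0.0052],[2.73,0.61,-2.77],0.02],[[0.0241,-0.0096,-0.0052],[2.73,0.61,-2.77],0.02],[[0.0241,-0.0096,-0.0052],[2.73,0.61,-2.77],0.02],[[0,0,0],[0,0,0],0.02]]'
python3 - <<'E'
from m import *
st=arm.observe();print(st['joints'].round(2),st['width']*91.8);a=np.radians(100)
print('toolz',R.from_rotvec(st['ee_rot']).as_matrix()[:,2])
plan([.546,.223,.215],Rt([np.cos(a),np.sin(a),0],[0,0,-1]),1,st)
im,d=save('wrist','w6.png');p,T=cam_pose('wrist',st);np.save('pics/w6T.npy',T);np.save('pics/w6d.npy',d)
save('side','s6.png');save('top','t6.png')
E
```

```text
clock: 9.88
position: [0.5456, 0.2256, 0.214]
ee_rot: [-2.015, -2.408, 0.001]
force: [0.3, 0.0, -5.2]
width: 0.311
[-0.08  0.46 -0.58  1.64  0.27  1.13 -0.55] 28.543862596365347
toolz [-2.35523244e-03  9.12029107e-04 -9.99996811e-01]
n 1 mm [-2.6 -0.1 -1. ] deg [-0.12 -0.08  0.16] |t| 2.8446521864553302 |deg| 0.21282914213457363
```

View pics/w6.png

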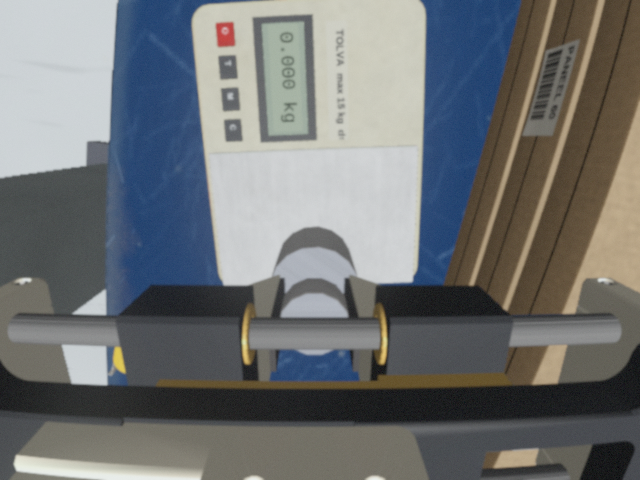

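View pics/s6.png

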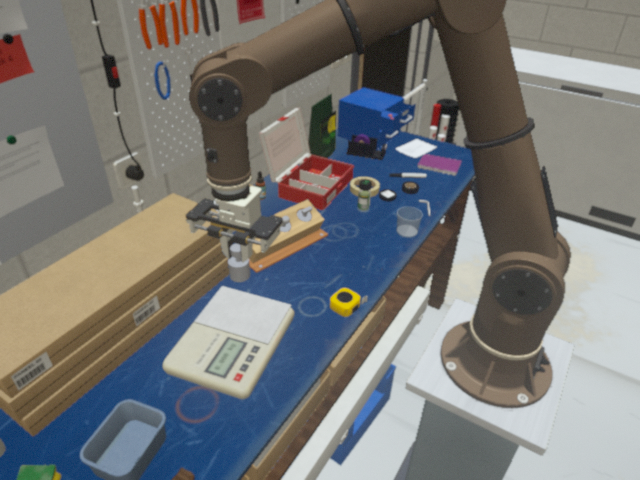

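Run:
```python
from m import *
a=cv2.imread('pics/w6.png')[135:295,195:435];cv2.imwrite('pics/w6z.png',cv2.resize(a,None,fx=3.3,fy=3.3,interpolation=2))
d=np.load('pics/w6d.npy');T=np.load('pics/w6T.npy');p=arm.camera_params('wrist')
v,u=np.mgrid[165:215:5,230:400:5];X=pts(p,T,np.c_[u.ravel(),v.ravel()],d[v,u].ravel());print('platform z depth',np.percentile(X[:,2],[10,50,90]))
```

```text
platform z depth [0.04590278 0.046817   0.04784399]
```

View pics/w6z.png

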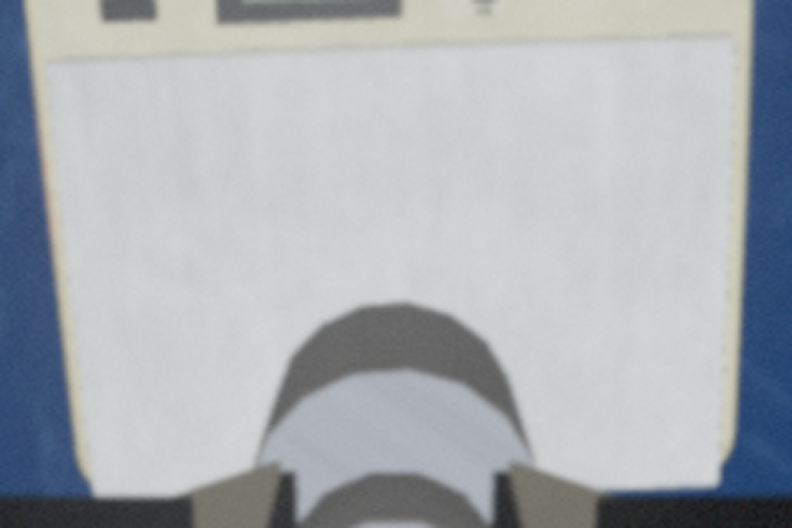

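Run:
```python
from m import *
T=np.load('pics/w6T.npy');p=arm.camera_params('wrist')
o,d=rays(p,T,[(195+a/3.3,135+b/3.3) for a,b in [(46,60),(734,37),(719,487),(92,496)]])
for z in (.047,.048):
    X=o+d*((z-o[2])/d[:,2])[:,None];print(X.round(4).tolist(),'mid',X.mean(0).round(4))
    print([np.linalg.norm(X[i]-X[i-1]).round(4) for i in range(4)])
    e=(X[1]+X[2]-X[0]-X[3]);print('yaw',np.degrees(np.arctan2(e[1],e[0])))
```

```text
[[0.4405, 0.2692, 0.047], [0.6249, 0.3086, 0.047], [0.6539, 0.1794, 0.047], [0.4671, 0.1428, 0.047]] mid [0.5466 0.225  0.047 ]
[np.float64(0.1292), np.float64(0.1885), np.float64(0.1324), np.float64(0.1903)]
yaw 11.573311446083585
[[0.4408, 0.2693, 0.048], [0.6246, 0.3086, 0.048], [0.6535, 0.1798, 0.048], [0.4673, 0.1433, 0.048]] mid [0.5465 0.2252 0.048 ]
[np.float64(0.1288), np.float64(0.1879), np.float64(0.132), np.float64(0.1897)]
yaw 11.573311446083578
```

```bash
python3 -m pendant '[[[-0.0016,0.0007,0.025],[-0.1,-0.1,0.0],0.02],[[0,0,0.025],[0,0,0],0.02],[[0,0,0.025],[0,0,0],0.02],[[0,0,0.015],[0,0,0],0.02],[[0,0,0.01],[0,0,0],0.02],[[0,0,0.004],[0,0,0],0.02],[[0,0,0],[0,0,0],0.02],[[0,0,0],[0,0,0],0.02]]'
python3 - <<'E'
from m import *
st=arm.observe();print(st['position'],st['force'],st['width']*91.8,R.from_rotvec(st['ee_rot']).as_matrix()[:,2])
save('side','s7.png')
b=cv2.imread('pics/s7.png')[225:375,170:330];cv2.imwrite('pics/s7z.png',cv2.resize(b,None,fx=4,fy=4,interpolation=3))
E
```

```text
clock: 11.02
position: [0.5473, 0.2222, 0.1114]
ee_rot: [2.018, 2.405, 0.001]
force: [-0.3, 1.0, -4.4]
width: 0.314
[0.54731644 0.22223009 0.1114258 ] [-0.29436691  1.0496625  -4.43130453] 28.80495376461266 [ 0.00209692 -0.00127335 -0.99999699]
```

View pics/s7z.png

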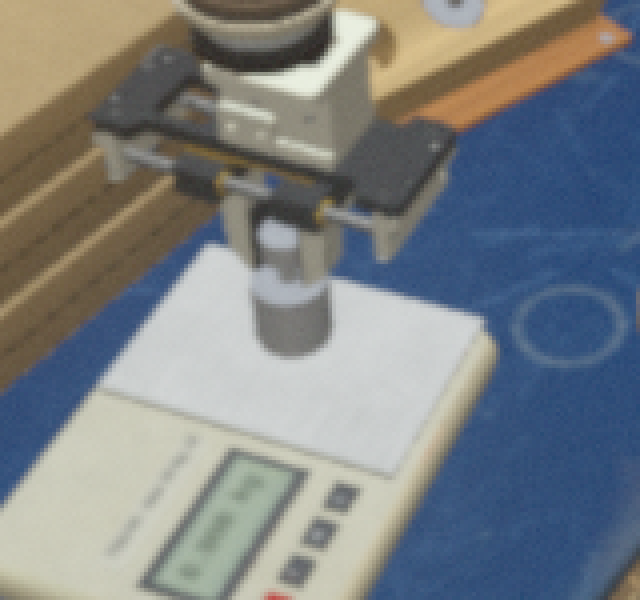

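```bash
python3 -m pendant '[[[0.0018,0,0.003],[0,0,0],0.02],[[0,0,0.003],[0,0,0],0.02],[[0,0,0.0015],[0,0,0],0.02],[[0,0,0],[0,0,0],0.02]]'; python3 -m pendant '[[[0,0,0.001],[0,0,0],0.02],[[0,0,0.0],[0,0,0],0.02]]'; python3 -m pendant '[[[0,0,0.001],[0,0,0],0.02],[[0,0,0.0],[0,0,0],0.02]]'
```

```text
clock: 11.58
position: [0.5465, 0.2236, 0.103]
ee_rot: [2.018, 2.405, -0.002]
force: [-0.3, 0.0, -4.7]
width: 0.312
clock: 11.82
position: [0.5466, 0.2237, 0.1022]
ee_rot: [2.018, 2.405, -0.001]
force: [-0.2, 1.1, -4.5]
width: 0.311
clock: 12.08
position: [0.5466, 0.2236, 0.1012]
ee_rot: [2.018, 2.405, -0.001]
force: [-0.3, -0.5, -4.7]
width: 0.312
```

```bash
for i in 1 2; do python3 -m pendant '[[[0,0,0.0005],[0,0,0],0.02],[[0,0,0.0],[0,0,0],0.02]]'|grep -E "pos|force"; done
```

```text
position: [0.5466, 0.2237, 0.1007]
force: [-0.1, 0.3, -4.0]
position: [0.5466, 0.2237, 0.1002]
force: [0.2, 2.3, -4.3]
```

```bash
python3 -m pendant '[[[0,0,0.0005],[0,0,0],0.02],[[0,0,0.0],[0,0,0],0.02]]'|grep -E "pos|force"; python3 -m pendant '[[[0,0,0.0005],[0,0,0],0.02],[[0,0,0.0],[0,0,0],0.02]]'|grep -E "pos|force"
python3 - <<'E'
from h import *
save('side','s8.png')
b=cv2.imread('pics/s8.png')[270:380,170:330];cv2.imwrite('pics/s8z.png',cv2.resize(b,None,fx=5,fy=5,interpolation=3))
E
```

```text
position: [0.5466, 0.2237, 0.0997]
force: [-0.4, 0.8, -4.5]
position: [0.5466, 0.2237, 0.0992]
force: [-0.3, 0.3, -4.5]
```

View pics/s8z.png

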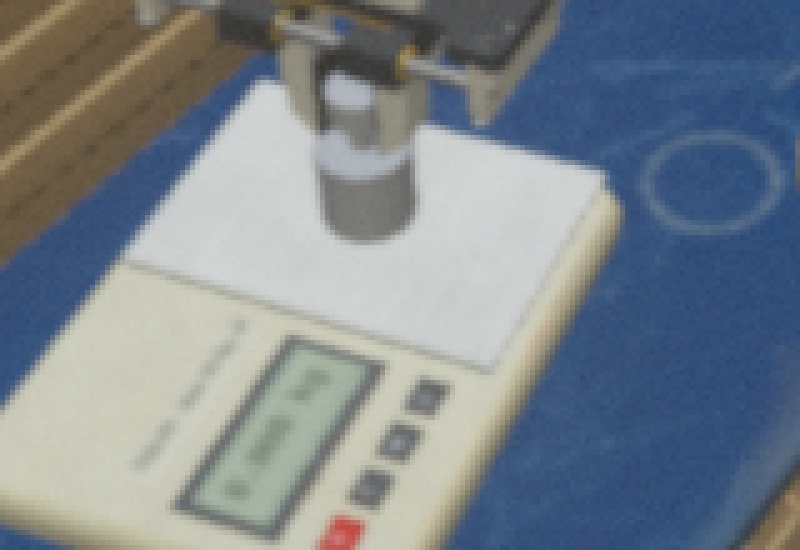

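Not yet in contact, since the force is still about -4.5 N. Continue in small steps.

```bash
python3 -m pendant '[[[0,0,0.0007],[0,0,0],0.02],[[0,0,0.0],[0,0,0],0.02]]'|grep -E "pos|force"; python3 -m pendant '[[[0,0,0.0007],[0,0,0],0.02],[[0,0,0.0],[0,0,0],0.02]]'|grep -E "pos|force"
```

```text
position: [0.5466, 0.2237, 0.0985]
force: [0.6, 0.3, -4.2]
position: [0.5467, 0.2237, 0.0979]
force: [0.0, 0.3, -4.3]
```

```bash
python3 -m pendant '[[[0,0,0.0005],[0,0,0],0.02],[[0,0,0.0],[0,0,0],0.02]]'|grep -E "pos|force"
```

```text
position: [0.5467, 0.2237, 0.0975]
force: [0.3, -1.0, -1.8]
```

```bash
python3 -m pendant '[[[0,0,0.0004],[0,0,0],0.02],[[0,0,0.0],[0,0,0],0.02]]'|grep -E "pos|force"
```

```text
position: [0.5469, 0.2237, 0.0974]
force: [-1.2, -3.1, 4.7]
```

```bash
python3 -m pendant '[[[0,0,0.0003],[0,0,0],0.02],[[0,0,0.0],[0,0,0],0.02],[[0,0,0.0],[0,0,0],0.02]]'|grep -E "pos|force"
python3 - <<'E'
from h import *
save('side','s9.png');im,d=save('wrist','w9.png')
b=cv2.imread('pics/s9.png')[270:380,170:330];cv2.imwrite('pics/s9z.png',cv2.resize(b,None,fx=5,fy=5,interpolation=3))
E
```

```text
position: [0.5469, 0.2236, 0.0974]
force: [-2.3, -4.0, 8.2]
```

View pics/s9z.png

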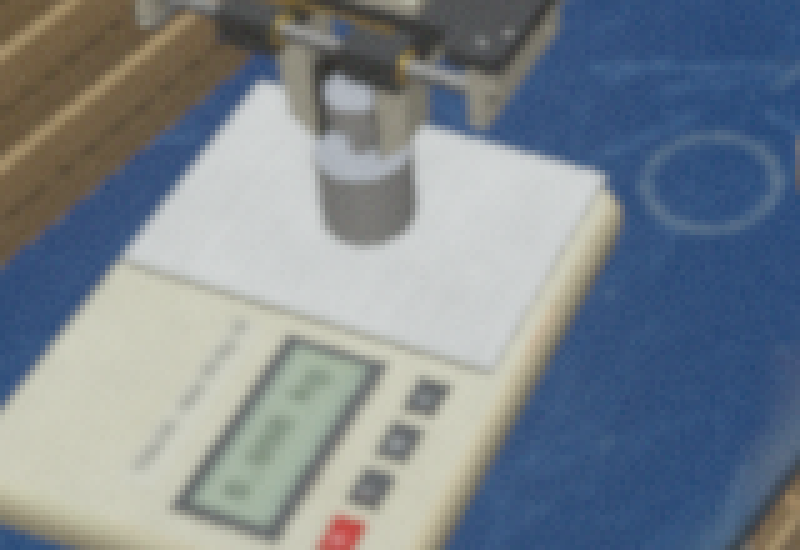

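View pics/w9.png

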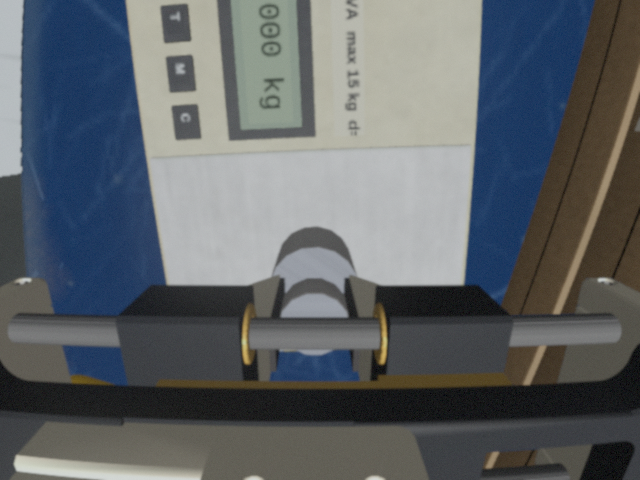

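The weight is standing on the platform, pressing slightly. I'll relax 0.5 mm, then open gently with low force.

```bash
python3 -m pendant '[[[0,0,-0.0005],[0,0,0],0.02],[[0,0,0.0],[0,0,0],0.02]]' 10|grep -E "pos|force|width"; python3 -m pendant '[[[0,0,0],[0,0,0],0.031],[[0,0,0],[0,0,0],0.033],[[0,0,0],[0,0,0],0.036],[[0,0,0],[0,0,0],0.042],[[0,0,0],[0,0,0],0.05],[[0,0,0],[0,0,0],0.06],[[0,0,0],[0,0,0],0.06]]'
```

```text
position: [0.5469, 0.2238, 0.0973]
force: [0.0, -2.0, 1.7]
width: 0.323
clock: 15.72
position: [0.5466, 0.2237, 0.0972]
ee_rot: [2.018, 2.405, -0.001]
force: [0.2, 0.3, -0.5]
width: 0.647
```

```bash
python3 -m pendant '[[[0,0,-0.006],[0,0,0],0.06],[[0,0,-0.012],[0,0,0],0.06],[[0,0,-0.015],[0,0,0],0.06],[[0,0,-0.03],[0,0,0],0.06],[[0,0,-0.04],[0,0,0],0.06],[[0,0,-0.04],[0,0,0],0.06],[[0,0,0],[0,0,0],0.06],[[0,0,0],[0,0,0],0.06]]'
python3 - <<'E'
from m import *
st=arm.observe();im,d=save('wrist','w10.png');p,T=cam_pose('wrist',st);np.save('pics/w10T.npy',T)
save('side','s10.png');save('top','t10.png');print(st['force'])
for n in('wrist','top'):
    print([(np.round(x['rect'],1),x['conf']) for x in arm.look_for(n,'disc_weight')])
b=cv2.imread('pics/s10.png')[260:380,170:330];cv2.imwrite('pics/s10z.png',cv2.resize(b,None,fx=5,fy=5,interpolation=3))
E
```

```text
clock: 16.73
position: [0.5463, 0.2238, 0.2404]
ee_rot: [2.018, 2.405, -0.001]
force: [0.0, 0.5, -0.6]
width: 0.655
[ 0.03183354  0.508764   -0.62916021]
[(array([315.6, 222.1,  50.8,  61.3]), 0.76)]
[]
```

View pics/s10z.png

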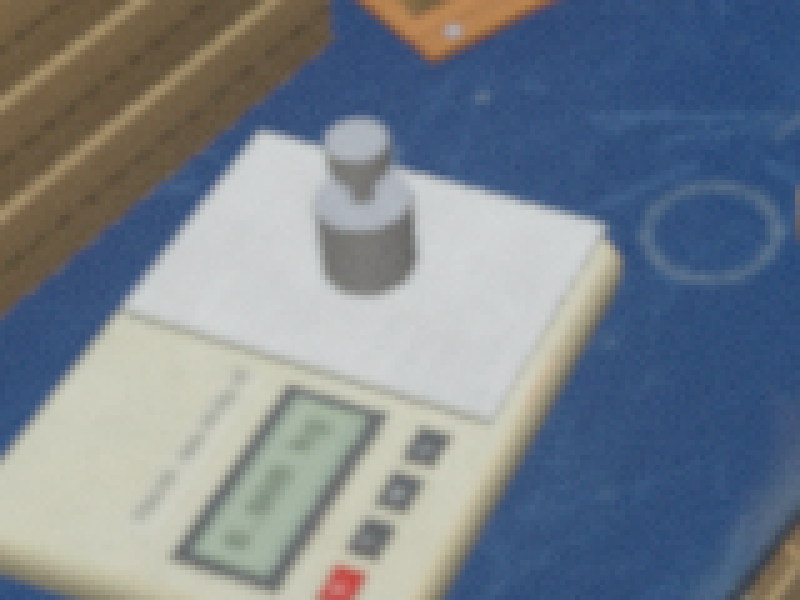

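View pics/w10.png

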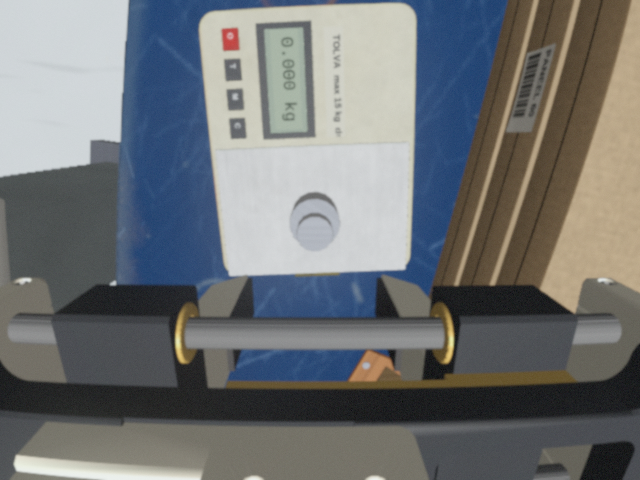

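View pics/s10.png

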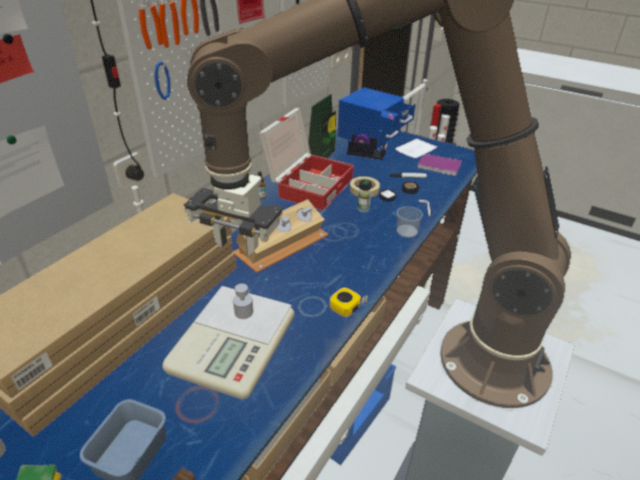

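Run:
```python
from m import *
a=cv2.imread('pics/w10.png')[130:285,205:425];cv2.imwrite('pics/w10z.png',cv2.resize(a,None,fx=3.6,fy=3.6,interpolation=2))
```

```text
(no output)
```

View pics/w10z.png

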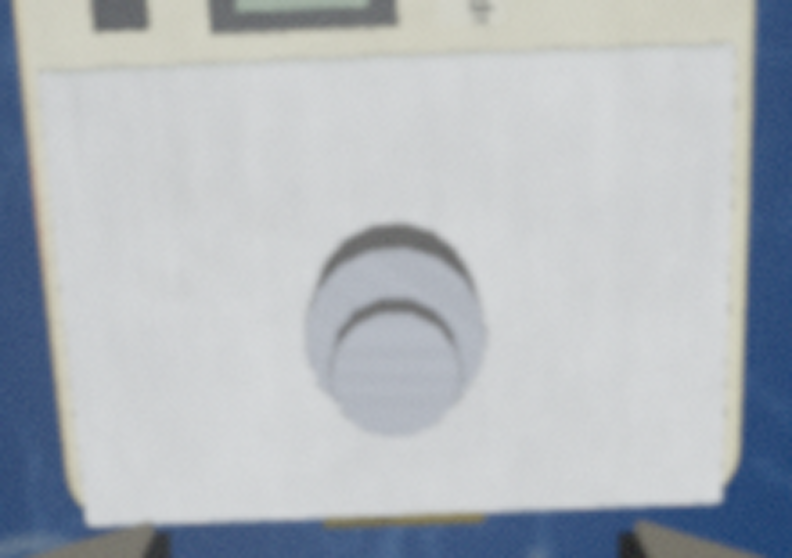

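Run:
```python
from m import *
T=np.load('pics/w10T.npy');p=arm.camera_params('wrist')
def at(ab,z):
    o,d=rays(p,T,[(205+a/3.6,130+b/3.6) for a,b in ab]);return o+d*((z-o[2])/d[:,2])[:,None]
X=at([(40,70),(735,45),(722,500),(88,525)],.048);print(X.round(4).tolist(),X.mean(0))
print('diag cross mid, body top',at([(396,333)],.091),'knob top',at([(396,374)],.127))
```

```text
[[0.4415, 0.2697, 0.048], [0.6249, 0.3087, 0.048], [0.653, 0.1812, 0.048], [0.469, 0.1407, 0.048]] [0.54708253 0.22506233 0.048     ]
diag cross mid, body top [[0.5470172  0.22445342 0.091     ]] knob top [[0.54699495 0.22373281 0.127     ]]
```

View pics/t10.png

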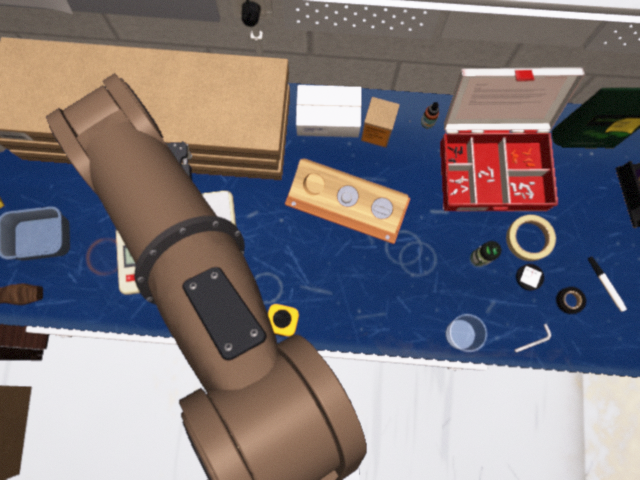

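```bash
python3 -c "
from cell import arm
s=arm.observe();print(s['clock'],s['force'],s['dq'].round(3));print(arm.sign_off())"
```

```text
16.975 [ 0.33399935 -0.70749424  0.59634931] [-0.     0.    -0.002 -0.005 -0.001  0.     0.   ]
the job is handed in; nothing more can be done
None
```

I gripped the disc-knob weight by its knob, drew it straight out along the 25° pocket axis, and stood it on the scale's platform. Then I opened the jaws, backed off about 140 mm and handed the job in at about 17 s.

**Last checks**
- **Position:** in the final wrist picture the weight's axis is about 1 mm from the measured middle of the platform, and it stands upright. The side picture agrees.
- **Other things:** the ball and bar weights are still in their pockets. Jar, cup, tape measure and rack look unmoved in the top and side pictures.
- **Robot:** the arm is clear of everything, and the force on the tool was about 0 N.
- **Forces:** the weight touched down with about 8 N upward on the tool at most (about 13 N on the platform), which I eased off before opening.

**What disagreed**
- **Camera heights:** the top and side cameras together put heights about 6 mm too low. I used the wrist camera's two-view measurement, which agreed with its depth reading to about 2 mm.
- **Contact height:** contact came about 3 mm lower than I expected, so I felt for it in small steps.
- **Detection:** in the last top picture the network did not find the weight, because the arm hid it.
- **Display:** the scale still showed 0.000 kg in the last wrist picture, with the weight on it.

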